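# Hold a watch movement in the demagnetiser

## Robot

A 6-joint arm with a two-finger parallel gripper is mounted at the origin on the work surface. World frame = base frame: x ahead of the robot, y to its left, z up, the work surface at z = 0. Lengths are in mm, angles in degrees, forces in N, time in s.
With the tool pointing down it reaches from about 250 to 800 mm from the base axis. Payload 3.9 kg.
Tool frame: the origin (TCP) lies midway between the tips of the shut fingers; the grasp point (between the pads) lies 19 mm behind it; z points along the fingers, y is the line along which they close (so a half turn about z gives the same grasp; the last joint's range is limited). The gripper opens to 85 mm and grips with 20 to 120 N. Pads are 22 mm wide; open, the fingers measure 114 mm over their backs; the gripper's body (76 mm by 85 mm) begins 54 mm behind the grasp point. The pads swing forward as they close: fully open they stand 13 mm farther back than shut.
Start: joints at [74.656, 14.897, -7.913, 67.191, 0, 90], TCP at [138.916, 506.278, 231.304] pointing down, gripper open.
Joint ranges: [-159.42, 159.42], [-47.68, 98.78], [-73.54, 78.23], [-108.79, 121.32], [-90, 84.71], [-180, 180]. Speed limits (degrees/s): [147.25, 147.25, 180, 180, 180, 180].

## Interface

Orientations are given as a 3x3 rotation matrix whose columns are the frame's x, y, z axes.
In Python, from station import bot gives the robot as it stands. Calls block until the motion is done:
- bot.move_ptp(position, orientation): joint-space move of the TCP to a pose.
- bot.move_linear(position, velocity=150, rot=None): straight line of the TCP; rot=None keeps the orientation; velocity is the mean speed in mm/s.
- bot.move_joints(angles): joint-space move.
- bot.gripper_to(opening, force=None): opening from 0.0 (shut) to 1.0 (fully open); force is the grip in N (None keeps the last); returns when the fingers have stopped.
- bot.dwell(seconds).
- bot.ik(position, orientation): joint angles nearest the present ones, or None.
- bot.read_camera(name): name is "scene" or "side" or "wrist"; returns (picture, depth): 480x640x3 uint8, red, green, blue; 480x640 float32, mm along the optical axis (not along the pixel's ray), 0 where there is no reading.
- bot.camera_params(name): a dict with "fx", "fy", "cx", "cy" (pixels), "camera_from_world" (4x4, takes a point from world to camera coordinates). Camera axes: x right, y up, looking along -z (the intrinsics and any distortion apply to the point x, -y, -z); pixel columns grow to the right and rows downward; lengths in mm; the calibration is good to about 2 mm. A picture is of the moment at which its call begins: read the wrist's pose just before it. camera_params takes no time and is no camera call; for the wrist camera it gives the pose at the moment of the call.
A pose or a line that the arm cannot do raises bot.PlanningError and nothing moves.
- bot.job_done(): hands the job in; it is judged then, once.
Trained networks look in the newest picture that a camera, given by its name, has taken for a name from the list of things; names that differ only in an ending like _2 or _b are one class to them, and where a whole thing is asked for, a point or a joint stands for the part that bears it (a point fixed in the world has none). Each returns a list of dicts, best first, with "conf" (0 to 1); they miss things now and then, are a little off and sometimes report something else, mostly with a low value. They report only what shows in the picture. A call takes as long as a camera call.
- bot.recognise(camera, label): "box" ([left, top, width, height] in pixels, round what is visible of it).
- bot.silhouettes(camera, label): "pixels" (480x640 bool, what is visible of it) and "box" ([left, top, width, height] in pixels, round what is visible of it).
- bot.tip_of(camera, label): "pixel" ([column, row] in pixels: a listed point, or the origin of a listed thing).
Readings, each from a call of its own:
- bot.read_t(): time.
- bot.read_joint_pos(): joint angles.
- bot.read_joint_velocities(): joint speeds.
- bot.read_tau(): joint torques, N m.
- bot.read_tcp_pos(): TCP position.
- bot.read_orientation(): TCP orientation.
- bot.read_wrist_force(): force on the tool from outside, world axes, zero at the start.
- bot.read_moment(): the same for the moment, N m.
- bot.read_opening(): opening from 0.0 (shut) to 1.0 (fully open).
- bot.read_finger_force(): force on a finger pad.
Only numpy, scipy, OpenCV 4.12 (cv2) and the standard library are available. Lean on these libraries where they do the work, as an engineer would, in place of code of your own. Each camera call takes 0.05 s, during which the arm holds its last target. There are 200 camera calls.

## Task

Take the carrier with the blue tab out of its stand, pinching the tab gently (no more than 45 N), and lower its blade straight down through the slot in the top of the demagnetiser without forcing it or letting go. Finish while still holding it there, upright and hanging free: the movement all the way inside, the shoulder about 10 mm above the cover, not resting on it. Leave the white carrier, the tweezers, the parts box and the screwdriver alone.

Things in the scene. Friction and masses are not known exactly. Their poses are not given: they have to be found in the camera images.
- blue_carrier: The carrier to use: 118 mm tall, about 90 to 155 g, upright. Origin: centre of its underside (the foot); own z up. Flat black blade 70 mm tall, 10 mm thick (own x), 36 mm wide (own y), with a 31 mm silver and white watch movement centred 38 mm above the foot; above it a black shoulder 20 x 46 mm, 70 to 74 mm above the foot, and the blue tab. Half a turn about z makes no difference.
- blue_tab (a point): Centre of the bright blue tab on top of the carrier, 96 mm above the foot; axes as the carrier's. The tab is 44 mm tall (74 to 118 mm above the foot), 14 mm thick (x), 34 mm wide (y); pinch it from above across its 14 mm thickness, with no more than 45 N per finger.
- white_carrier: The same carrier, but with a white tab, in the other stand. To be left alone.
- stand_a: Dark grey block fixed to the bench, 60 mm (x) by 80 mm (y), 22 mm tall; the blue carrier starts upright in a well in its top, 16 mm deep, 13 mm (x) by 39 mm (y), its foot 6 mm above the bench. Origin: centre of the underside.
- stand_b: Dark grey block like stand_a, fixed; the white carrier stands in it. Origin: centre of the underside.
- demagnetiser: Bench demagnetiser, fixed: dark blue-grey hollow case with a white cover, 110 mm (x) by 130 mm (y) by 100 mm tall; origin: centre of the underside, z up. The slot is in the middle of the 12 mm thick cover, in an orange painted frame; the inner floor is 94 mm below the cover's top, out of the blade's reach.
- slot (a point): Centre of the slot's mouth, level with the cover's top, 100 mm above the bench. The slot goes straight down, 12 mm (own x) by 38 mm (own y): 2 mm more than the blade each way, with a 2 mm bevel round the mouth. The carrier's x must lie along the slot's x, either way round. Hanging as asked, the carrier's foot is about 60 mm below this point.
- tweezers: Steel tweezers, about 80 mm behind and 55 mm in front of the origin along x, 6 mm thick, lying loose on the bench beyond the work. To be left alone.
- parts_box: Open cream box with watch parts, 75 mm by 110 mm by 26 mm tall, loose on the bench beyond the work; origin: centre of the underside. To be left alone.
- screwdriver: Small screwdriver with a red handle, 120 mm long along x, lying loose on the bench beyond the work. To be left alone.

How it is judged (in metres and radians):
On the way, in this order (a step that is already met when the one before it is completed fails the run):
1. the blue carrier is lifted out of its stand in the fingers (height (world z) of blue_carrier above 0.03 m and contact force between the fingers and blue_carrier above 1 N), for 0.2 s.
2. the foot of its blade has entered the slot (z of blue_carrier in the frame of slot below -0.008 m and horizontal distance between blue_carrier and slot below 0.005 m and contact force between the fingers and blue_carrier above 1 N), for 0.1 s.
At the end, for the whole second after the job is handed in: The fingers hold the blue carrier still in the slot: foot 54 to 67 mm below the slot's mouth (shoulder 3 to 16 mm above the cover) and within 5 mm of its axis, within 0.08 rad of upright, pressing on the demagnetiser with less than 12 N (z of blue_carrier in the frame of slot between -0.067 and -0.054 m and horizontal distance between blue_carrier and slot below 0.005 m and angle between blue_carrier's own z axis and vertical below 0.08 rad and contact force between the fingers and blue_carrier above 1 N and contact force between blue_carrier and demagnetiser below 12 N and linear speed of blue_carrier below 0.02 m/s); the arm keeps its last pose, push and grip.
It fails at once if the tab is squeezed with more than 50 N per finger (contact force between the fingers and blue_carrier above 100 N).
It fails at once if the blue carrier is forced against the demagnetiser with more than 25 N (contact force between blue_carrier and demagnetiser above 25 N).
It fails at once if the blue carrier is let go in the slot (z of blue_carrier in the frame of slot below -0.004 m and horizontal distance between blue_carrier and slot below 0.03 m and contact force between the fingers and blue_carrier below 0.2 N).
It fails at once if a bystander is moved (distance of white_carrier from where it was at the start of the episode above 0.012 m or distance of any of tweezers, parts_box, screwdriver from where it was at the start of the episode above 0.015 m).
It also fails if it takes over 53 s, if anything falls off the work surface, if the arm or the gripper's body presses on something with over 40 N, if the wrist force passes 120 N, or if a joint passes its speed limit or range.

## Working session

There is one attempt and no reset: what is moved stays moved. The work goes in short steps, each a Python script; the robot and the scene stay as the last script left them, time stands still between calls to the robot, and variables do not carry over. Pictures are saved under pics/ and viewed, at most 10 in all, crops included, and the job is handed in when it is done.

```bash
mkdir -p pics; ls; python3 - <<'E'
from station import bot
import cv2,numpy as np
ims=[]
for c in ["scene","side","wrist"]:
    im,d=bot.read_camera(c); np.savez(f"pics/{c}0.npz",im=im,d=d); ims.append(im)
    p=bot.camera_params(c); print(c,{k:np.round(v,3).tolist() for k,v in p.items()})
    for l in ["blue_tab","slot","blue_carrier","white_carrier","demagnetiser","stand_a"]:
        print(c,l,[(np.round(r["pixel"]).tolist(),round(r["conf"],2)) for r in bot.tip_of(c,l)][:3])
a=np.hstack(ims[:2]);cv2.imwrite("pics/a.png",cv2.resize(ims[0],(800,600))[:,:,::-1]); 
cv2.imwrite("pics/b.png",cv2.resize(np.hstack(ims[1:]),(800,300))[:,:,::-1])
print(bot.read_t())
E
```

```text
pics
station.py
scene {'fx': 601.973, 'fy': 601.973, 'cx': 314.452, 'cy': 224.662, 'camera_from_world': [[-0.53, 0.848, 0.003, 331.388], [-0.709, -0.445, 0.548, 401.158], [0.466, 0.288, 0.837, -1420.9], [0.0, 0.0, 0.0, 1.0]]}
scene blue_tab [([212.0, 147.0], 0.67)]
scene slot [([485.0, 230.0], 0.72)]
scene blue_carrier [([218.0, 180.0], 0.73), ([327.0, 208.0], 0.47)]
scene white_carrier [([330.0, 204.0], 0.75)]
scene demagnetiser [([472.0, 261.0], 0.68)]
scene stand_a [([326.0, 207.0], 0.93), ([220.0, 181.0], 0.87)]
side {'fx': 473.591, 'fy': 473.591, 'cx': 322.907, 'cy': 240.154, 'camera_from_world': [[0.924, -0.383, -0.01, -558.748], [0.273, 0.638, 0.72, -258.465], [-0.269, -0.668, 0.694, -836.704], [0.0, 0.0, 0.0, 1.0]]}
side blue_tab [([373.0, 351.0], 0.96)]
side slot [([232.0, 188.0], 0.93)]
side blue_carrier [([370.0, 382.0], 0.89)]
side white_carrier [([294.0, 298.0], 0.86)]
side demagnetiser []
side stand_a [([296.0, 306.0], 0.59), ([369.0, 384.0], 0.55)]
wrist {'fx': 345.759, 'fy': 345.759, 'cx': 318.362, 'cy': 239.489, 'camera_from_world': [[0.264, 0.965, 0.0, -526.075], [-0.926, 0.253, -0.279, 37.27], [-0.269, 0.074, 0.96, -378.63], [0.0, 0.0, 0.0, 1.0]]}
wrist blue_tab []
wrist slot []
wrist blue_carrier []
wrist white_carrier []
wrist demagnetiser []
wrist stand_a []
1.05
```

View pics/a.png

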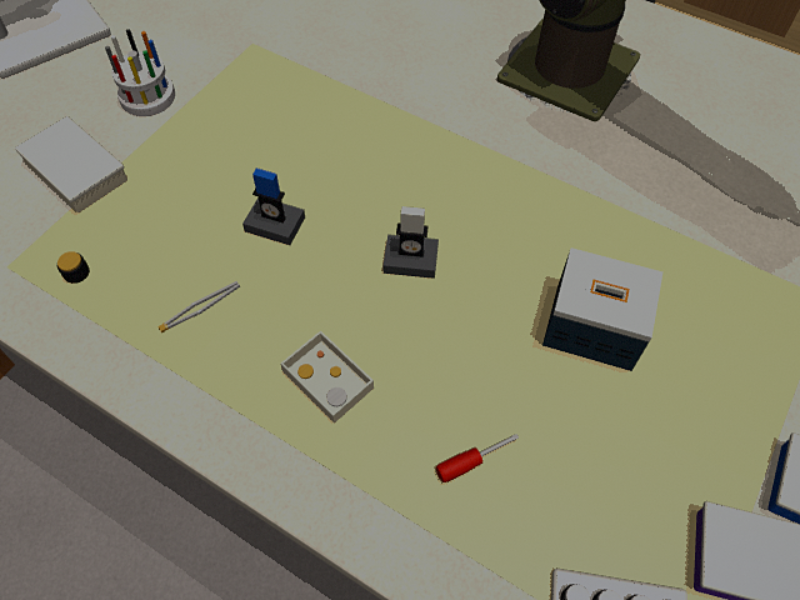

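View pics/b.png

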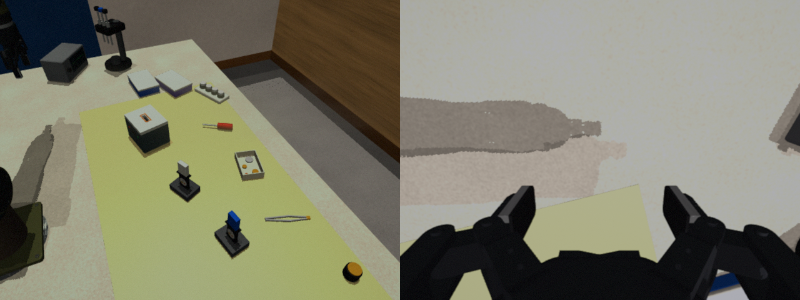

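The scene picture shows the blue carrier at about (212,147), the white one at (330,204) and the slot at (487,233), all in native pixels. The networks agree. Next I'll triangulate both points, then look from the wrist camera above each.

```bash
cat > h.py <<'E'
import numpy as np, cv2
def ray(p,px):
    T=np.array(p["camera_from_world"]);R=T[:3,:3];o=-R.T@T[:3,3]
    d=R.T@np.array([(px[0]-p["cx"])/p["fx"],-(px[1]-p["cy"])/p["fy"],-1.]);return o,d
def at_z(p,px,z):
    o,d=ray(p,px);return o+d*(z-o[2])/d[2]
def tri(obs):
    A=np.zeros((3,3));b=np.zeros(3)
    for p,px in obs:
        o,d=ray(p,px);d=d/np.linalg.norm(d);M=np.eye(3)-np.outer(d,d);A+=M;b+=M@o
    return np.linalg.solve(A,b)
def cloud(p,d,mask):
    v,u=np.nonzero(mask&(d>0));z=d[v,u].astype(float)
    T=np.array(p["camera_from_world"]);R=T[:3,:3]
    c=np.c_[(u-p["cx"])/p["fx"]*z,-(v-p["cy"])/p["fy"]*z,-z]
    return (c-T[:3,3])@R
def down(yaw):  # tool z down, tool y at yaw (deg) in world
    a=np.radians(yaw);y=np.array([np.cos(a),np.sin(a),0]);z=np.array([0,0,-1.]);return np.c_[np.cross(y,z),y,z]
E
python3 - <<'E'
from station import bot
from h import *
ps={c:bot.camera_params(c) for c in["scene","side","wrist"]}
print("tab",tri([(ps["scene"],(212,147)),(ps["side"],(373,351))]),"slot",tri([(ps["scene"],(485,230)),(ps["side"],(232,188))]))
for c,px in(("scene",(485,230)),("side",(232,188))): print(at_z(ps[c],px,100))
for c,px in(("scene",(212,147)),("side",(373,351))): print(at_z(ps[c],px,102))
print("white",tri([(ps["scene"],(330,204)),(ps["side"],(294,298))]))
R=bot.read_orientation();print(R.round(3))
T=np.array(ps["wrist"]["camera_from_world"]);o=-T[:3,:3].T@T[:3,3];t=np.array(bot.read_tcp_pos())
print("cam in tool",R.T@(o-t),"look",R.T@(-T[2,:3]), bot.read_joint_pos())
for c in["scene","side"]:
    f=np.load(f"pics/{c}0.npz");im=f["im"].astype(int);m=(im[:,:,2]>im[:,:,0]+70)&(im[:,:,2]>100)
    P=cloud(ps[c],f["d"],m);P=P[(P[:,0]>0)&(P[:,2]>60)&(P[:,2]<140)]
    top=P[P[:,2]>118]; print(c,len(P),P.mean(0),len(top),top.mean(0))
    if len(top)>10: print(cv2.minAreaRect(top[:,:2].astype(np.float32)))
E
```

```text
tab [ 593.34345271 -245.10255651  103.04962205] slot [493.1054409  262.08928176 103.01623652]
[492.1698895  261.40198036 100.        ]
[492.98745537 267.4071536  100.        ]
[ 594.03783516 -246.71268784  102.        ]
[ 592.49265909 -243.43993535  102.        ]
white [533.30639357 -21.66330384  13.46874721]
[[-0.964  0.265 -0.   ]
 [ 0.265  0.964  0.   ]
 [ 0.     0.    -1.   ]]
cam in tool [  70.13048871    1.03190755 -142.68562564] look [-2.78698631e-01  1.58210892e-04  9.60378596e-01] [ 7.46554314e+01  1.48957961e+01 -7.91306598e+00  6.71904496e+01
  7.39641969e-04  8.99983385e+01]
scene 100 [ 584.01054585 -266.43194203  123.3043634 ] 100 [ 584.01054585 -266.43194203  123.3043634 ]
((530.3496704101562, -415.7301940917969), (394.12939453125, 23.763259887695312), 70.01217651367188)
side 140 [ 591.20253975 -247.69887319  123.75806323] 140 [ 591.20253975 -247.69887319  123.75806323]
((591.0636596679688, -247.24627685546875), (12.553175926208496, 32.9997673034668), 10.054149627685547)
```

```bash
python3 - <<'E'
from station import bot
from h import *
def look(name,pos,labels):
    for y in (pos[3],pos[3]+180):
        print(y,bot.ik(pos[:3],down(y)))
    bot.move_ptp(pos[:3],down(pos[3])); bot.dwell(0.3)
    p=bot.camera_params("wrist"); im,d=bot.read_camera("wrist")
    np.savez(f"pics/{name}.npz",im=im,d=d,**{k:np.array(v) for k,v in p.items()})
    for l in labels: print(l,[(r["pixel"],r["conf"]) for r in bot.tip_of("wrist",l)])
    return im
a=look("slot1",(493,262,205,90),["slot"])
print(bot.read_t())
b=look("tab1",(592,-247,230,10),["blue_tab","blue_carrier"])
print(bot.read_t())
cv2.imwrite("pics/c.png",cv2.resize(np.hstack([a,b]),(800,300))[:,:,::-1])
E
```

```text
90 [27.98797104 18.83793622 -6.24780934 64.91425444  0.         27.98797104]
270 [  27.98797104   18.83793622   -6.24780934   64.91425444    0.
 -152.01202896]
slot []
3.0333
10 [-22.64734823  26.66891421   9.83353461  73.16462039   0.
  57.35265177]
190 [ -22.64734823   26.66891421    9.83353461   73.16462039    0.
 -122.64734823]
blue_tab [([314.0, 229.2], 0.63)]
blue_carrier [([319.4, 211.2], 0.93)]
5.3667
```

View pics/c.png

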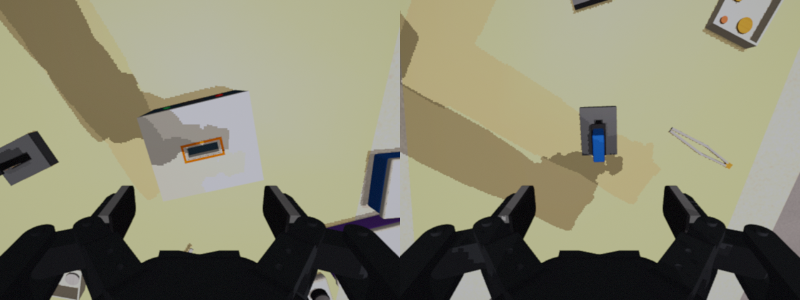

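The left half shows the orange frame at about native pixel (325,240). The right half shows the blue tab at about (318,235), well aligned between the fingers. Now I'll measure both.

```bash
python3 - <<'E'
from h import *
def load(n):
    f=np.load(f"pics/{n}.npz");return f,{k:f[k] for k in("fx","fy","cx","cy","camera_from_world")}
f,p=load("slot1");im=f["im"].astype(int);d=f["d"]
m=(im[:,:,0]-im[:,:,2]>80);m[300:]=0
n,l,s,c=cv2.connectedComponentsWithStats(m.astype(np.uint8),connectivity=8)
k=1+np.argmax(s[1:,4]);m=l==k;print(s[k])
v,u=np.nonzero(m);Q=np.array([at_z(p,(a,b),100)[:2] for a,b in zip(u,v)]).astype(np.float32)
print("frame",cv2.minAreaRect(Q),"cloud z",np.median(cloud(p,d,m)[:,2]))
x,y,w,h,_=s[k];M=np.zeros_like(m);M[y:y+h,x:x+w]=1
P=cloud(p,d,M);print("floor",np.percentile(P[:,2],[1,10,50,90]))
dark=(im.sum(2)<230)&M;v,u=np.nonzero(dark);Q=np.array([at_z(p,(a,b),100)[:2] for a,b in zip(u,v)]).astype(np.float32);print("dark",len(Q),cv2.minAreaRect(Q))
# cover outline
P=cloud(p,d,np.ones_like(m));P=P[(abs(P[:,2]-100)<6)&(np.hypot(P[:,0]-493,P[:,1]-262)<110)]
print("cover",P[:,2].mean(),cv2.minAreaRect(P[:,:2].astype(np.float32)))
f,p=load("tab1");im=f["im"].astype(int);d=f["d"]
m=(im[:,:,2]-im[:,:,0]>60);m[300:]=0
P=cloud(p,d,m);T=P[(P[:,2]>117)&(P[:,2]<132)];print("top",len(T),T.mean(0),cv2.minAreaRect(T[:,:2].astype(np.float32)))
b=m&(im[:,:,2]>150);v,u=np.nonzero(m);print(u.min(),u.max(),v.min(),v.max())
P=cloud(p,d,np.ones_like(m));S=P[(abs(P[:,2]-22)<4)&(np.hypot(P[:,0]-592,P[:,1]+247)<60)];print("stand",S[:,2].mean(),cv2.minAreaRect(S[:,:2].astype(np.float32)))
cv2.imwrite("pics/d.png",np.hstack([cv2.resize(np.load("pics/slot1.npz")["im"][200:280,270:370],(400,320),interpolation=0),cv2.resize(f["im"][150:280,270:370],(400,520),interpolation=0)[:320]])[:,:,::-1])
E
```

```text
[289 219  71  42 561]
frame ((495.1448669433594, 267.7567138671875), (22.5023136138916, 49.42131805419922), 13.308781623840332) cloud z 100.40416009821023
floor [  4.91460033   6.04568793  99.63425669 100.82062862]
dark 725 ((492.5184631347656, 267.0410461425781), (16.734373092651367, 48.77037811279297), 11.746244430541992)
cover 99.95126035268649 ((495.3948669433594, 267.9471130371094), (110.80439758300781, 130.56887817382812), 13.417767524719238)
top 806 [ 592.24807927 -244.35100319  123.83652071] ((592.4725341796875, -245.41416931152344), (13.875604629516602, 33.68275833129883), 12.361567497253418)
307 327 206 258
stand 22.038254281289415 ((592.51220703125, -246.01974487304688), (60.19386291503906, 80.5760269165039), 11.851667404174805)
```

View pics/d.png

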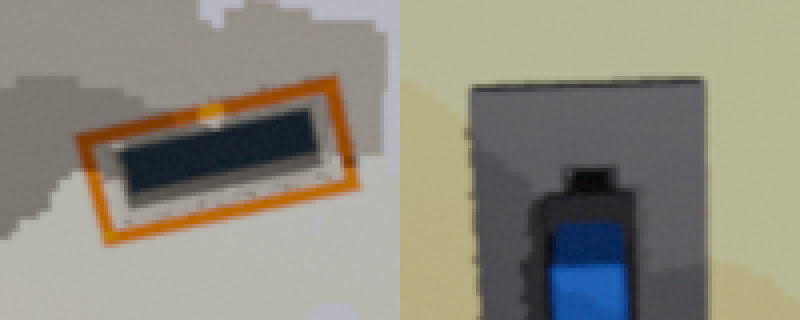

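The slot is at (495.3, 267.9) with a yaw of about 13.4°, and the carrier is at (592.5, -245.6) with a yaw of about 12°. I'll look again directly above the tab, so that camera bias cancels against a matching slot view, and then grasp.

```bash
cat >> h.py <<'E'
def shot(bot,name):
    bot.dwell(0.3);p=bot.camera_params("wrist");t=np.array(bot.read_tcp_pos());R=np.array(bot.read_orientation())
    im,d=bot.read_camera("wrist");np.savez(f"pics/{name}.npz",im=im,d=d,t=t,R=R,**{k:np.array(v) for k,v in p.items()})
    return im.astype(int),d,p,t,R
E
python3 - <<'E'
from station import bot
from h import *
bot.move_linear([592.5,-245.6,230],rot=down(12.1))
im,d,p,t,R=shot(bot,"tab2")
m=(im[:,:,2]-im[:,:,0]>60);m[300:]=0
P=cloud(p,d,m);T=P[(P[:,2]>120)&(P[:,2]<130)];r=cv2.minAreaRect(T[:,:2].astype(np.float32));print("top",len(T),r)
P=cloud(p,d,np.ones_like(m));S=P[(abs(P[:,2]-22)<4)&(np.hypot(P[:,0]-592,P[:,1]+247)<60)];rs=cv2.minAreaRect(S[:,:2].astype(np.float32));print("stand",rs)
print("tool frame",R.T@(np.r_[r[0],124]-t))
c=np.array(r[0]) ; assert np.hypot(*(c-[592.5,-245.6]))<3
bot.move_linear([c[0],c[1],150],rot=down(12.1)); bot.move_linear([c[0],c[1],87],velocity=80)
print(bot.read_wrist_force())
bot.gripper_to(0.0,30); bot.dwell(0.3)
print(bot.read_opening(),bot.read_finger_force(),bot.read_wrist_force(),bot.read_moment(),bot.read_tcp_pos(),bot.read_t())
E
```

```text
top 807 ((592.5259399414062, -245.42124938964844), (13.65145206451416, 33.87133026123047), 11.965585708618164)
stand ((592.474365234375, -245.90032958984375), (60.13124465942383, 80.21854400634766), 12.017051696777344)
tool frame [  0.219879     0.12568316 105.999591  ]
[-0.57947664  0.40549029  0.34144315]
0.159575692450383 31.90152883529663 [-1.35269268 -0.2884732   1.61889131] [-0.04611703  0.36194923 -0.01088568] [ 592.38117742 -245.50507769   87.12929839] 8.5333
```

```bash
python3 - <<'E'
from station import bot
from h import *
t=np.array(bot.read_tcp_pos())
bot.move_linear([t[0],t[1],130],velocity=60); bot.dwell(.2); print(bot.read_finger_force(),bot.read_wrist_force(),bot.read_opening())
bot.move_linear([t[0],t[1],250],velocity=150)
R=down(13.4); s=np.array([495.3,267.9,0]); q=s-R[:,0]*45; q[2]=250
bot.move_ptp(q.tolist(),R)
im,d,p,t,R=shot(bot,"slot2")
m=(im[:,:,0]-im[:,:,2]>80);m[300:]=0
n,l,st,c=cv2.connectedComponentsWithStats(m.astype(np.uint8),connectivity=8);k=1+np.argmax(st[1:,4]);m=l==k;print(st[k])
v,u=np.nonzero(m);Q=np.array([at_z(p,(a,b),100)[:2] for a,b in zip(u,v)]).astype(np.float32);print("frame",cv2.minAreaRect(Q))
P=cloud(p,d,np.ones_like(m));P=P[(abs(P[:,2]-100)<6)&(np.hypot(P[:,0]-493,P[:,1]-262)<110)]
print("cover",P[:,2].mean(),cv2.minAreaRect(P[:,:2].astype(np.float32)))
print(t,R.round(4).tolist(),bot.read_finger_force(),bot.read_t())
cv2.imwrite("pics/e.png",im[:,:,::-1])
E
```

```text
31.52300477027893 [ 0.08901666 -0.16821275 -0.56665813] 0.1563709614022979
[ 526  256   45   44 1014]
frame ((722.7933349609375, 223.1630859375), (19.014883041381836, 53.52996826171875), 58.67293167114258)
cover 100.07196703581202 ((495.13916015625, 268.0289611816406), (110.3254623413086, 129.9601593017578), 13.338458061218262)
[506.03942186 223.58450986 249.93563927] [[-0.2307, 0.973, -0.0001], [0.973, 0.2307, -0.0], [-0.0, -0.0001, -1.0]] 31.52692973613739 12.6417[ WARN:0@1.832] global loadsave.cpp:1063 imwrite_ Unsupported depth image for selected encoder is fallbacked to CV_8U.
```

View pics/e.png

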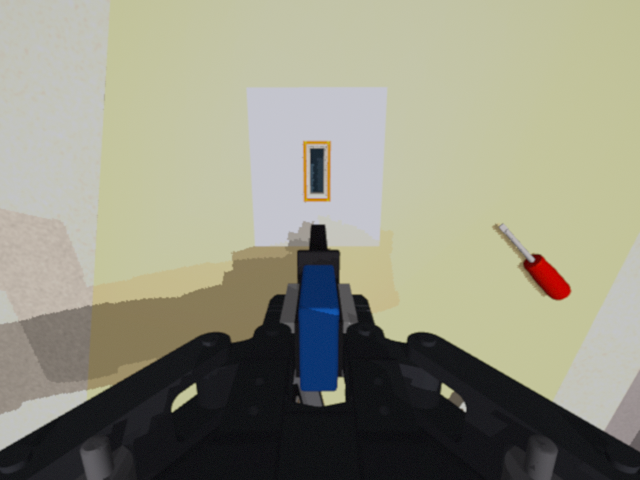

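The held carrier shows clearly: the tab spans columns 300–340, its foot edge is at (317,226), and the slot frame is centred at (317,170). Now I'll measure the carrier in the tool frame from this picture.

```bash
python3 - <<'E'
from h import *
f=np.load("pics/slot2.npz");p={k:f[k] for k in("fx","fy","cx","cy","camera_from_world")};im=f["im"].astype(int);d=f["d"];t=f["t"];R=f["R"]
m=(im[:,:,0]-im[:,:,2]>80);m[:,400:]=0;m[:120]=0;m[215:]=0
v,u=np.nonzero(m);Q=np.array([at_z(p,(a,b),100)[:2] for a,b in zip(u,v)]).astype(np.float32);r=cv2.minAreaRect(Q);print("frame",r, "tool",(np.r_[r[0],100]-t)@R)
M=np.zeros_like(m);M[200:400,280:360]=1
P=(cloud(p,d,M)-t)@R
V,U=np.nonzero(M&(d>0));b=(im[V,U,2]-im[V,U,0]>50)
T=P[b];T=T[T[:,2]<-30]
print("tabtop",len(T),T.mean(0),cv2.minAreaRect(T[:,:2].astype(np.float32)))
F=P[b];F=F[(F[:,2]>-30)]
for z in range(-30,10,8):
    q=F[(F[:,2]>=z)&(F[:,2]<z+8)]
    if len(q)>5:print("tabface z",z,len(q),np.median(q[:,0]),q[:,1].min(),q[:,1].max())
D=P[~b];D=D[(abs(D[:,1])<30)&(D[:,0]>5)&(D[:,0]<40)&(D[:,2]<95)]
for z in range(0,95,8):
    q=D[(D[:,2]>=z)&(D[:,2]<z+8)]
    if len(q)>2:print("blade z",z,len(q),np.median(q[:,0]),q[:,1].min(),q[:,1].max(),q[:,2].max())
E
```

```text
frame ((495.1022644042969, 267.4887390136719), (22.20496940612793, 49.27326583862305), 13.3831787109375) tool [ 45.24774971  -0.50145071 149.93428016]
tabtop 3461 [  2.26962735   1.32054143 -36.52418152] ((-0.1068267822265625, 1.6509270668029785), (14.227737426757812, 34.44156265258789), 89.70548248291016)
tabface z -30 353 16.353594879812466 -5.5047214567090625 8.832132662032535
tabface z -22 279 16.38514926637364 -5.6397534477858695 8.239250778687275
tabface z -14 250 16.395844830325643 -5.6272036593578365 8.0585721919307
tabface z -6 203 16.42032854797878 -5.558865132238666 8.06312342787355
tabface z 2 89 16.402284775474396 -5.255904797721396 7.887406932869964
blade z 0 746 18.144934615615536 -8.744175625153355 10.979039514333367 7.993069905261812
blade z 8 101 21.658402880390057 -8.837759446350676 10.995925466743257 10.689292498102489
blade z 24 76 17.46455910079074 -3.6559426875497016 5.79995523022429 31.999669992284982
blade z 32 77 17.432087373266235 -3.8928520490561014 5.912354188948182 39.85055761658232
blade z 40 71 17.443396379489148 -3.9821535594105155 6.02610632660038 47.965156121812214
blade z 48 63 17.452657895156285 -3.6820625947624634 5.7480876773810685 55.834844277276176
blade z 56 56 17.514872876263194 -3.9133395561382387 5.903215064996501 63.961501452824464
blade z 64 49 17.456549631511983 -4.027188920216012 5.413699411706117 71.98079058364131
blade z 72 42 17.454260145925495 -3.6587240028187287 5.528535040301906 79.98574405833143
blade z 80 6 17.315705210396516 -1.0478648529973904 4.261089889199901 81.12292514462727
```

The carrier hangs straight, centred at tool (-0.55, 1.05), and the slot is at tool (45.5, -0.42). I'll move above the slot and check again with the foot close to the mouth.

```bash
python3 - <<'E'
from station import bot
from h import *
t=np.array(bot.read_tcp_pos());R=np.array(bot.read_orientation())
q=t+R[:,0]*46.05-R[:,1]*1.47
bot.move_linear([q[0],q[1],250],velocity=60,rot=down(13.36)); bot.move_linear([q[0],q[1],188],velocity=60)
im,d,p,t,R=shot(bot,"pre")
print(t,q,bot.read_wrist_force(),bot.read_finger_force())
a=im[120:300,240:400].astype(np.uint8);cv2.imwrite("pics/f.png",cv2.resize(a,(640,600-0),interpolation=0)[:,:,::-1])
P=cloud(p,d,np.ones(d.shape,bool));C=P[(abs(P[:,2]-100)<5)&(np.hypot(P[:,0]-495,P[:,1]-268)<110)]
print("cover",C[:,2].mean(),cv2.minAreaRect(C[:,:2].astype(np.float32)))
m=(im[:,:,0]-im[:,:,2]>80);m[:,400:]=0;m[:,:240]=0;m[300:]=0
v,u=np.nonzero(m);Q=(np.array([at_z(p,(x,y),100) for x,y in zip(u,v)])-t)@R
print("frame tool x max",Q[:,0].max(),"y",Q[:,1].min(),Q[:,1].max(),"end-band y",[f(Q[Q[:,0]>21][:,1]) for f in(np.min,np.max)])
D=(cloud(p,d,np.ones(d.shape,bool))-t)@R;D=D[(abs(D[:,1])<20)&(D[:,0]>12)&(D[:,0]<22)&(D[:,2]>20)&(D[:,2]<79)]
for z in range(24,80,12):
    q=D[(D[:,2]>=z)&(D[:,2]<z+12)]
    if len(q)>2:print("blade z",z,len(q),np.median(q[:,0]),q[:,1].min(),q[:,1].max())
E
```

```text
[494.01090908 268.2710136  188.22917545] [493.89330581 268.17368097 249.95645835] [ 0.88153491 -0.70887785 -1.70405535] 31.527076363563538
cover 100.04984902487357 ((495.315185546875, 267.74432373046875), (110.62873077392578, 129.73573303222656), 13.387482643127441)
frame tool x max 23.78757337322034 y -10.277380586571702 12.134481136020378 end-band y [np.float64(-10.001004742368236), np.float64(11.818613597300855)]
blade z 24 115 17.427783147919467 -3.808945605273778 5.888676159267609
blade z 36 105 17.463430971748352 -3.9567852218837123 6.015378735858161
blade z 48 94 17.421184613732525 -3.853541543111615 5.824466571174471
blade z 60 79 17.446394499932218 -4.066107864775367 5.876815228519136
blade z 72 35 17.42703013241885 -3.661644257107457 5.524653049246728
```

View pics/f.png

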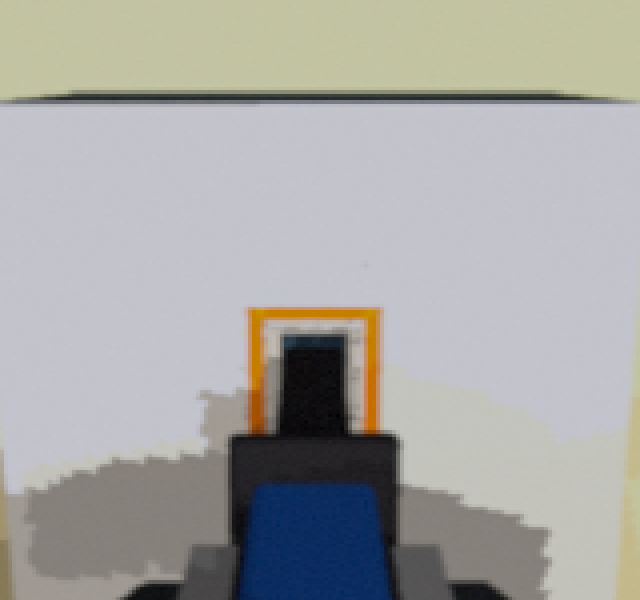

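The picture shows the blade centred across the slot, with the mouth just visible beyond its far edge. The offset is about 0.3 mm along y, so I'll correct that and descend in small steps while watching the force.

```bash
python3 - <<'E'
from station import bot
from h import *
t=np.array(bot.read_tcp_pos());R=np.array(bot.read_orientation())
q=t-R[:,0]*0.27+R[:,1]*0.1
bot.move_linear([q[0],q[1],188],velocity=20,rot=down(13.37)); bot.dwell(.3)
f0=np.array(bot.read_wrist_force());z=188
while z>121:
    z=max(z-(2 if z>168 else 4),121)
    bot.move_linear([q[0],q[1],z],velocity=25)
    f=np.array(bot.read_wrist_force())-f0
    print(z,f.round(1),end=" | ")
    if np.linalg.norm(f)>6:print("STOP");break
bot.dwell(.5)
print(bot.read_tcp_pos(),np.array(bot.read_wrist_force())-f0,bot.read_moment(),bot.read_finger_force(),bot.read_t())
E
```

```text
186 [0.4 0.5 0.7] | 184 [-0.5  1.3 -0.5] | 182 [-0.2 -0.7 -1.2] | 180 [ 0.1  0.8 -1. ] | 178 [ 0.2  1.1 -0.7] | 176 [ 0.1  0.  -1. ] | 174 [ 0.8 -0.4  0. ] | 172 [ 0.9  1.  -0.8] | 170 [0.1 1.  0.4] | 168 [ 0.4  0.1 -0.9] | 164 [ 0.7  1.1 -1.1] | 160 [0.7 0.2 0.3] | 156 [ 0.1 -0.4 -0.8] | 152 [1.  0.7 0.6] | 148 [1.1 0.7 0.1] | 144 [ 0.2  1.  -0.4] | 140 [-0.3 -0.1 -0.2] | 136 [0.3 0.2 0.1] | 132 [0.4 0.7 0.3] | 128 [ 0.2 -0.1 -1. ] | 124 [ 0.5  0.7 -1.2] | 121 [ 0.3  0.4 -0.9] | [494.17622084 267.96597486 121.04327223] [ 1.19041818  1.15549913 -0.68419499] [-0.02441852  0.00194667 -0.0239541 ] 31.520687341690063 22.2917
```

It went in with no contact force. One look to confirm the depth before handing in.

```bash
python3 - <<'E'
from station import bot
from h import *
im,d,p,t,R=shot(bot,"end")
D=(cloud(p,d,np.ones(d.shape,bool))-t)@R
S=D[(abs(D[:,1]-1)<9)&(D[:,0]>18.5)&(D[:,0]<22.8)&(D[:,2]<15)&(D[:,2]>-10)];print("shoulder z world",t[2]-np.median(S[:,2]),len(S))
B=D[(abs(D[:,1]-1)<12)&(D[:,0]>26)&(D[:,0]<40)];print("cover",t[2]-np.median(B[:,2]))
cv2.imwrite("pics/g.png",im.astype(np.uint8)[:,:,::-1])
E
```

```text
shoulder z world 113.76769605781956 379
cover 100.08177828553188
```

View pics/g.png

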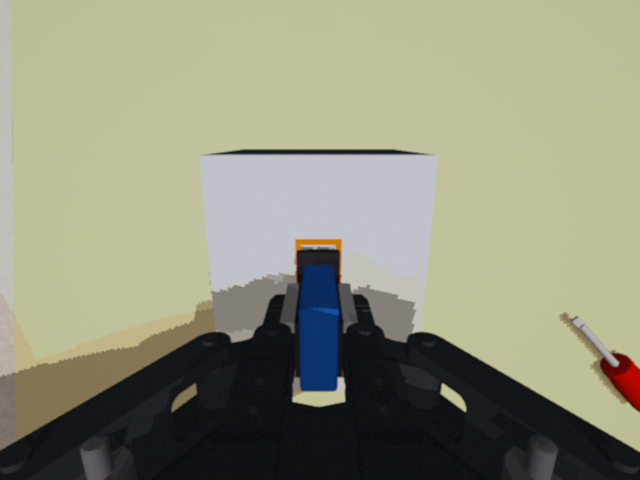

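The shoulder's top is at z = 113.8 mm, so its underside is about 9.8 mm above the cover. The tab is at (318,330), firmly held and upright. Handing in.

```bash
python3 -c "
from station import bot
print(bot.job_done())"
```

```text
the job is handed in; nothing more can be done
None
```

The job is handed in, verdict not reported: the blue carrier hangs in the slot, held upright at about 32 N with its shoulder about 10 mm above the cover, no contact force was felt on the way in, and nothing else was touched.

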